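Gauge the bookcase blocks and fit the good one

ROBOT

A 7-joint arm with a two-finger parallel gripper is mounted at the origin on the work surface. World frame = base frame: x ahead of the robot, y to its left, z up, the work surface at z = 0. Lengths are in m, angles in rad, forces in N, time in s.
With the tool pointing down it reaches from about 0.4 to 0.85 m from the base axis. Payload 4.5 kg.
Tool frame: the origin (TCP) lies where the fingers leave the gripper's body, on its centre line; the fingertips stand 64 mm ahead of it and the grasp point (between the pads) lies 45 mm ahead of it; z points along the fingers, y is the line along which they close (so a half turn about z gives the same grasp; the last joint's range is limited). The gripper opens to 88 mm and grips with 3 to 60 N. Pads are 18 mm wide; open, the fingers measure 123 mm over their backs; the gripper's body (75 mm by 187 mm) begins 45 mm behind the grasp point.
Start: joints at [-1.186, 0.689, -0.195, 1.565, 0.157, 0.902, -0.215], TCP at [0.215, 0.587, 0.303] pointing down, gripper open.
Joint ranges: [-3.01, 3.01], [-0.46, 2.08], [-1.47, 1.51], [0.13, 2.56], [-1, 4.14], [0.04, 2.09], [-2.66, 2.66]. Speed limits (rad/s): [2.57, 2.57, 3.14, 3.14, 3.14, 3.14, 3.14].

INTERFACE

Orientations are given as a unit quaternion [x, y, z, w].
In Python, from plant import r gives the robot as it stands.
- The arm moves only by the tool play_rows, never from a script. Its arguments are lists of equal length, an entry for each row: "translation": the shift along the tool's x, y, z in m, a list of three; "delta_rot": the turn, a rotation vector about the tool's x, y, z in degrees, a list of three; "grip": the opening, from -1 (shut) to 1 (fully open). In form: {"translation": [[x, y, z], ...], "delta_rot": [[rx, ry, rz], ...], "grip": [grip, ...]}. A call has 1 to 20 rows; each row shifts and turns the commanded pose from where the row before left it, along the tool's axes as they then stand; what a row does not reach is not made up. A row lasts 1/8 s, in which the tool goes at most 62.5 mm and 10.7 degrees, less where a joint would pass 70% of its speed; a pose out of reach is approached as far as the arm can. A call with a gripper value outside its range is refused whole. The fingers move at their own pace and stop on an object; "squeeze" is the grip in N (left out, the last holds). Time passes only in rows, so rows that do not move let the fingers close. It gives the time, the measured TCP pose, the force, the opening and the grip force at its end, in the units of the state.
- r.get_state(): the state, without advancing time (a new reading comes with each control period).
- r.snapshot(name): name is "scene" or "top" or "wrist"; returns the picture (384x512x3 uint8, blue, green, red); there is no depth.
- r.get_calibration(name): a dict with "intrinsics" (3x3 intrinsics, pixels), "eye" and "rotation" of the camera in the world. Camera axes: x right, y up, looking along -z (the intrinsics and any distortion apply to the point x, -y, -z); pixel columns grow to the right and rows downward; lengths in m; the calibration is good to about 2 mm. A picture is of the moment at which its call begins: read the wrist's pose just before it. get_calibration takes no time and is no camera call; for the wrist camera it gives the pose at the moment of the call.
- r.finish_job(): hands the job in; it is judged then, once.
Trained networks look in the newest picture that a camera, given by its name, has taken for a name from the list of things; names that differ only in an ending like _2 or _b are one class to them, and where a whole thing is asked for, a point or a joint stands for the part that bears it (a point fixed in the world has none). Each returns a list of dicts, best first, with "confidence" (0 to 1); they miss things now and then, are a little off and sometimes report something else, mostly with a low value. They report only what shows in the picture. A call takes as long as a camera call. They do not tell look-alikes from the thing itself.
- r.look_for(camera, target): "point" ([x, y, z] in m, in world coordinates, good to about 4 mm: the middle of the surface that is visible of it).
- r.silhouettes(camera, target): "pixels" (384x512 bool, what is visible of it).
The state is a dict: "clock": time; "q": joint angles; "qd": joint speeds; "joint_torque": joint torques, N m; "tool_pos": TCP position; "eef_rot": TCP orientation; "contact_force": force on the tool from outside, world axes, zero at the start; "moment": the same for the moment, N m; "opening": opening from 0.0 (shut) to 1.0 (fully open); "finger_force": force on a finger pad.
Only numpy, scipy, OpenCV 4.12 (cv2) and the standard library are available. Lean on these libraries where they do the work, as an engineer would, in place of code of your own. Each camera call takes 0.05 s, during which the arm holds its last target. There are 200 camera calls.

TASK

Take the pin gauge from its stand and try it in the hole of each of the three drilled blocks in the rack, from the robot's left to its right: ease it down gently and slowly, never pressing with 40 N or more, until its collar sits on the block or the hole stops it. Then stand the gauge back in its stand, fully home, and put the one block that took the gauge onto the upright dowel, gently, right down on the board; the two that refused it stay in their pockets in the rack, and the other things on the desk are left alone.

Things in the scene. Friction and masses are not known exactly. Their poses are not given: they have to be found in the camera images.
- gauge: steel pin gauge standing upright in its stand. From the bottom: round pin 14 mm across and 30 mm long, foot chamfered 1 mm; round collar 26 mm across, 6 mm thick, too wide for any hole; square handle 16 x 16 mm, 50 mm tall, sides along the body's x and y. 86 mm long, about 150 g. Origin: centre of the pin's foot; z runs up the pin to the handle
- gauge_tip (a point): centre of the pin's foot (the gauge's origin); it starts 10 mm above the desk
- stand: grey block, 60 x 60 x 40 mm high, fixed, with a 17 mm through hole with a 2 mm chamfer in the middle of its top; the gauge stands in it with its collar resting on the top. Origin: centre of its underside
- stand_hole (a point): centre of the mouth of the stand's hole, 40 mm above the desk
- rack: plywood rack, 64 x 244 x 12 mm high, fixed, with a row along its y of three square pockets, 40 x 40 mm, 8 mm deep, 80 mm apart, each holding one block. Origin: centre of its underside; y runs to the robot's left along the row
- nest_1 (a point): centre of the floor of the left pocket, 4 mm above the desk (a standing block's top is at 50 mm). Axes as the rack's
- nest_2 (a point): the same for the middle pocket
- nest_3 (a point): the same for the right pocket
- block_a: drilled beech connector block, 38 x 38 x 46 mm high, about 120 g, standing loose in a pocket of the rack, a vertical hole in the middle of its top. Origin: centre of its underside, z up. Which of the three blocks is the good one is not told: only the gauge shows it
- block_b: another such block. The mouths of all three holes look alike: 15.2 mm wide with a 1 mm chamfer for the first 8 mm. In the one good block the hole stays 15.2 mm right through
- block_c: another such block. In the two under-drilled blocks the hole narrows to 10.5 mm at 8 mm below the top: the gauge stops there on a hard, rigid ledge, and the 12 mm dowel will not enter from below
- board: piece of pine shelf board, 110 x 110 x 18 mm thick, fixed, with a beech dowel standing upright in its middle: 12 mm across, 25 mm tall above the board, its top 4 mm tapered to 6 mm across. Origin: centre of the underside, z up
- dowel_foot (a point): on the dowel's axis, at the board's top face, 18 mm above the desk
- stapler: bystander, loose: black stapler, 35 x 140 x 48 mm. Origin: centre of its underside
- tape: bystander, loose: roll of clear tape lying flat, 72 mm across, 18 mm high. Origin: centre of its underside
- marker: bystander, loose: green highlighter, 120 x 15 x 13 mm. Origin: centre of its underside
- staples: bystander, loose: cardboard box of staples, 45 x 90 x 25 mm. Origin: centre of its underside
- clip_dish: bystander, loose: white ceramic dish, 80 mm across, 30 mm high. Origin: centre of its underside
- mug: bystander, loose: blue mug, 80 mm across, 90 mm high. Origin: centre of its underside
- offcut: bystander, loose: undrilled beech offcut, 38 x 90 x 30 mm. Origin: centre of its underside
Things that resemble listed ones, but are neither listed nor needed, are in the scene too. Leave any purple look-alike of the block_a alone.

How it is judged:
By the outcome, as a careful person would: the job done as asked, in the order asked, and still so for the second after the job is handed in, with the robot touching nothing.
It also fails if it takes over 72 s, if anything falls off the work surface, if the arm or the gripper's body presses on something with over 40 N, if the wrist force passes 120 N, or if a joint passes its speed limit or range.

## Working session

There is one attempt and no reset: what is moved stays moved. The work goes in short steps, Python scripts to look and compute and a tool call to move; the robot and the scene stay as the last step left them, time stands still between calls to the robot, and variables do not carry over. Pictures are saved under pics/ and viewed, at most 10 in all, crops included, and the job is handed in when it is done.

Besides the shell and the picture viewer there is one more tool, called after "Call:" as a command line: name --argument value ..., lists and objects as JSON in quotes. play_rows: Moves the arm, as the interface text tells. Its arguments: {"type":"object","properties":{"translation":{"type":"array","items":{"type":"array","items":{"type":"number"}}},"delta_rot":{"type":"array","items":{"type":"array","items":{"type":"number"}}},"grip":{"type":"array","items":{"type":"number"}},"squeeze":{"type":"number"}},"required":["translation","delta_rot","grip"]}

```bash
ls; mkdir -p pics
python3 - <<'E'
from plant import r
import cv2, numpy as np
s=r.get_state(); print({k:np.round(v,3).tolist() for k,v in s.items()})
a=r.snapshot("scene"); b=r.snapshot("top")
cv2.imwrite("pics/scene.png",cv2.resize(a,(800,600)));cv2.imwrite("pics/top.png",cv2.resize(b,(800,600)))
for c in("scene","top","wrist"):
    k=r.get_calibration(c); print(c,{x:np.round(v,3).tolist() for x,v in k.items()})
for t in("gauge","stand","rack","block_a","board","stapler","tape","marker","staples","clip_dish","mug","offcut"):
    for c in("scene","top"):
        print(t,c,[(np.round(d["point"],3).tolist(),round(d["confidence"],2)) for d in r.look_for(c,t)])
E
```

```text
pics
{'clock': 0.0, 'q': [-1.186, 0.69, -0.195, 1.566, 0.157, 0.902, -0.215], 'qd': [0.001, 0.001, -0.0, -0.001, 0.001, -0.0, 0.0], 'joint_torque': [-0.001, -52.756, -1.267, -15.342, -0.053, 0.007, 0.0], 'tool_pos': [0.215, 0.586, 0.302], 'eef_rot': [0.174, 0.985, -0.001, -0.0], 'contact_force': [0.278, 0.486, -1.074], 'moment': [-0.024, 0.085, 0.063], 'finger_force': 0.0, 'opening': 0.996}
scene {'intrinsics': [[466.52, 0.0, 248.684], [0.0, 466.52, 196.464], [0.0, 0.0, 1.0]], 'eye': [0.917, 0.534, 0.821], 'rotation': [0.095, 0.325, 0.897, 0.286]}
top {'intrinsics': [[382.524, 0.0, 253.899], [0.0, 382.524, 190.523], [0.0, 0.0, 1.0]], 'eye': [0.478, 0.009, 0.867], 'rotation': [-0.017, 0.038, 0.715, -0.698]}
wrist {'intrinsics': [[269.603, 0.0, 252.015], [0.0, 269.603, 191.177], [0.0, 0.0, 1.0]], 'eye': [0.146, 0.611, 0.383], 'rotation': [-0.117, -0.081, 0.567, 0.811]}
gauge scene [([0.544, 0.304, 0.074], 0.61)]
gauge top [([0.53, -0.303, 0.018], 0.71), ([0.54, 0.301, 0.077], 0.63)]
stand scene [([0.556, 0.311, 0.04], 0.95)]
stand top [([0.555, 0.012, 0.012], 0.62), ([0.536, 0.288, 0.0
[... 747 characters left out ...]
, 0.93), ([0.538, 0.3, 0.081], 0.21)]
marker scene [([0.707, 0.04, 0.049], 0.59), ([0.394, -0.177, 0.011], 0.51)]
marker top [([0.39, -0.178, 0.009], 0.91)]
staples scene []
staples top [([0.673, 0.188, 0.025], 0.74), ([0.56, 0.008, 0.015], 0.25)]
clip_dish scene [([0.669, -0.183, 0.019], 0.69), ([0.556, 0.313, 0.038], 0.64)]
clip_dish top [([0.677, -0.177, 0.017], 0.64)]
mug scene [([0.386, -0.296, 0.062], 0.88)]
mug top [([0.374, -0.329, 0.049], 0.93), ([0.394, -0.181, 0.007], 0.6), ([0.546, -0.066, 0.046], 0.47)]
offcut scene [([0.409, 0.028, 0.031], 0.68), ([0.577, 0.04, 0.011], 0.46)]
offcut top [([0.404, 0.023, 0.028], 0.84), ([0.39, 0.17, 0.015], 0.73), ([0.676, -0.175, 0.016], 0.37)]
```

View pics/scene.png

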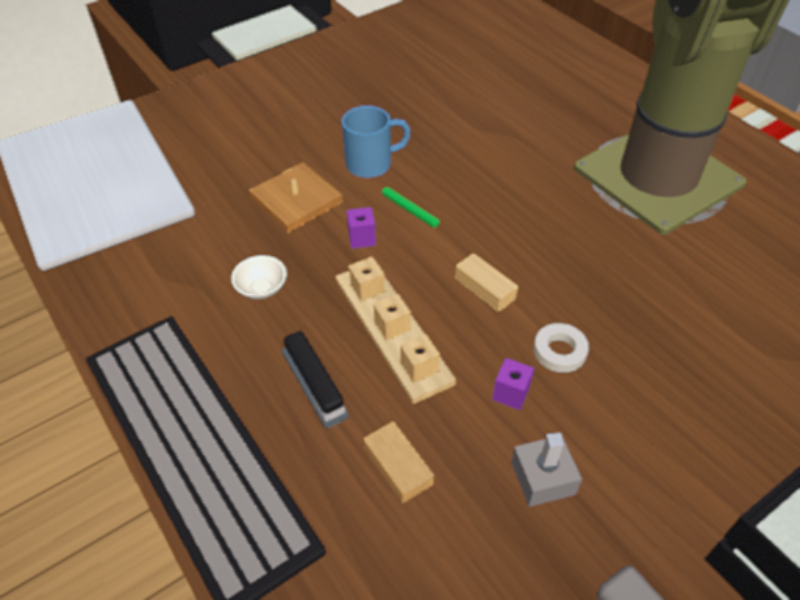

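View pics/top.png

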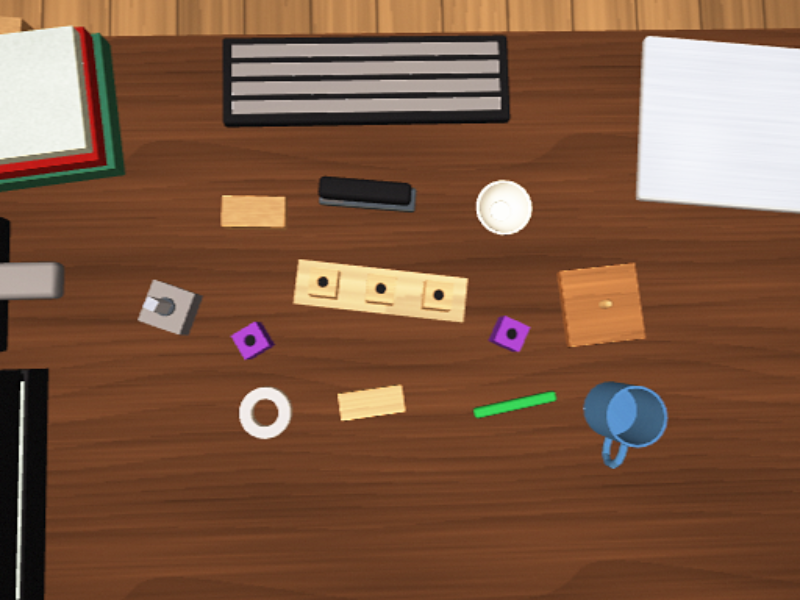

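Scene picture (800x600): the gauge stands in the grey stand at (553,450). The rack's beech blocks are at (420,355), (392,315) and (367,278). The board with its dowel is at (295,190).

- **Could be taken for the blocks:** purple drilled cubes at (514,383) and (361,228), not wanted. Plain beech pieces at (486,281) and (398,460) are the offcut and the staples box. The rack blocks are the only beech ones with holes.
- **Could be taken for the gauge:** the dowel on the board at (295,187), and the grey object at (630,585), which isn't listed. The gauge is the square steel handle in the stand.

Next I'll take one close crop and measure.

```bash
cat > h.py <<'E'
from plant import r
import cv2, numpy as np
from scipy.spatial.transform import Rotation as R
def cal(c):
    k=r.get_calibration(c); return np.array(k["intrinsics"]),np.array(k["eye"]),R.from_quat(k["rotation"]).as_matrix()
def to_plane(px,z,k):
    K,e,M=k; px=np.atleast_2d(px).astype(float)
    d=np.c_[(px[:,0]-K[0,2])/K[0,0],-(px[:,1]-K[1,2])/K[1,1],-np.ones(len(px))]@M.T
    return e+d*((z-e[2])/d[:,2])[:,None]
def proj(P,k):
    K,e,M=k; c=(np.atleast_2d(P)-e)@M; return np.c_[K[0,0]*c[:,0]/-c[:,2]+K[0,2],-K[1,1]*c[:,1]/-c[:,2]+K[1,2]]
def rect(mask,z,k):
    "min-area rectangle of a mask, projected on plane z: centre mm, size mm, angle deg"
    c=max(cv2.findContours(mask.astype(np.uint8),0,1)[0],key=cv2.contourArea)[:,0]
    P=to_plane(c,z,k)[:,:2]*1000; return np.round(np.array(sum([list(x) if hasattr(x,'__len__') else [x] for x in cv2.minAreaRect(P.astype(np.float32))],[])),1)
def st():
    s=r.get_state(); m=R.from_quat(s["eef_rot"]).as_matrix()
    return s,np.array(s["tool_pos"]),m
def dark(img,pt,z,k,win=12,thr=70):
    "centroid of the dark blob near a world point -> world on plane z"
    u,v=np.round(proj(pt,k)[0]).astype(int); g=cv2.cvtColor(img,cv2.COLOR_BGR2GRAY)[v-win:v+win+1,u-win:u+win+1]
    n,l,s,c=cv2.connectedComponentsWithStats((g<thr).astype(np.uint8)); 
    i=1+np.argmax(s[1:,4]); return np.round(to_plane(c[i]+[u-win,v-win],z,k)[0]*1000,1),s[i,4]
E
python3 - <<'E'
from h import *
a=r.snapshot("scene"); b=r.snapshot("top"); ks,kt=cal("scene"),cal("top")
def crop(i,P,k,w,h):
    u,v=proj(P,k)[0].astype(int); return cv2.resize(i[max(0,v-h):v+h,max(0,u-w):u+w],(390,390),interpolation=cv2.INTER_CUBIC)
cv2.imwrite("pics/crop.png",np.hstack([crop(a,[.55,.305,.06],ks,32,32),crop(b,[.55,.305,.06],kt,32,32)]))
for t,z in(("stand",.04),("rack",.012),("board",.018),("gauge",.09)):
  for c,k in(("top",kt),("scene",ks)):
    for d in r.silhouettes(c,t)[:2]:print(t,c,round(d["confidence"],2),rect(d["pixels"],z,k))
for P in([.569,.09,.05],[.56,.012,.05],[.549,-.068,.05]): print(dark(a,P,.05,ks),dark(b,P,.05,kt))
E
```

```text
stand top 0.7 [536.5 296.9  75.2  62.9  69.1]
stand scene 0.71 [551.1 307.1  77.   70.7  68.8]
rack top 0.81 [556.    9.  246.6  69.2  82.1]
rack top 0.68 [387.4 173.5  72.1  69.6  89.3]
rack scene 0.97 [562.6  11.  252.6  71.2  82. ]
rack scene 0.39 [540.2 -85.9  71.1  51.6  80.7]
board top 0.76 [ 528.1 -307.6  110.   114.9    5.1]
board scene 0.18 [397.2 178.5  80.8  71.5  47.7]
board scene 0.15 [5.54e+02 2.00e-01 6.82e+01 5.26e+01 7.96e+01]
gauge top 0.61 [535.7 294.4  40.4  21.   83.4]
gauge top 0.42 [656.1 171.3  85.7  43.6  88.8]
gauge scene 0.77 [553.5 309.3  50.7  21.6  30.8]
(array([572.4,  90.2,  50. ]), np.int32(7)) (array([566.8,  86.1,  50. ]), np.int32(30))
(array([560.9,  10.8,  50. ]), np.int32(6)) (array([555.6,   7.3,  50. ]), np.int32(28))
(array([549.9, -67.5,  50. ]), np.int32(3)) (array([544.9, -71.8,  50. ]), np.int32(29))
```

View pics/crop.png

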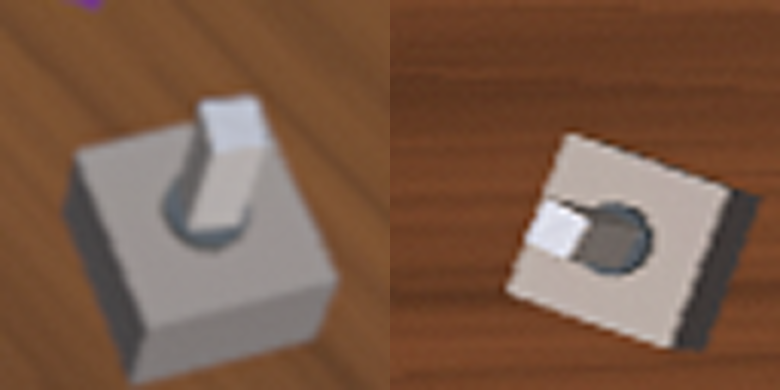

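The crop shows the gauge in its stand: handle top at (232,125) on the left and (557,230) on the right, collar around (610,238). The handle is square to roughly the same yaw as the stand. Before moving past the unlisted grey object, I'll triangulate its height.

Run:
```python
from h import *
for z in(0,.05,.1,.2,.3): print(z,to_plane([62*.64,280*.64],z,cal("top"))[0].round(3),to_plane([632*.64,570*.64],z,cal("scene"))[0].round(3))
```

```text
0 [0.583 0.464 0.   ] [0.537 0.444 0.   ]
0.05 [0.577 0.438 0.05 ] [0.56 0.45 0.05]
0.1 [0.571 0.411 0.1  ] [0.584 0.455 0.1  ]
0.2 [0.559 0.359 0.2  ] [0.63  0.466 0.2  ]
0.3 [0.547 0.307 0.3  ] [0.676 0.477 0.3  ]
```

Call:
play_rows --translation '[[-0.02, -0.008, 0], [-0.04, -0.015, 0], [-0.04, -0.015, 0], [-0.04, -0.015, 0]]' --delta_rot '[[0, 0, 0], [0, 0, 0], [0, 0, 0], [0, 0, 0]]' --grip '[0, 0, 0, 0]'

```text
clock: 2.3
tool_pos: [0.3304, 0.4866, 0.3028]
eef_rot: [0.175, 0.985, -0.0, 0.001]
contact_force: [0.6, 1.1, 0.3]
opening: 0.569
finger_force: 0.0
```

Call:
play_rows --translation '[[-0.045, -0.0165, 0.009], [-0.045, -0.0165, 0.009], [-0.045, -0.0165, 0.009], [-0.045, -0.0165, 0.009], [-0.045, -0.0165, 0.009], [-0.043, -0.0155, 0.008], [0, 0, 0]]' --delta_rot '[[0, 0, 0], [0, 0, 0], [0, 0, 0], [0, 0, 0], [0, 0, 0], [0, 0, 0], [0, 0, 0]]' --grip '[0, 0, 0, 0, 0, 0, 0]'

```text
clock: 3.18
tool_pos: [0.5499, 0.298, 0.2488]
eef_rot: [0.179, 0.984, -0.002, 0.001]
contact_force: [0.7, -0.2, 0.1]
opening: 0.502
finger_force: 0.0
```

Run:
```python
from h import *
s,p,m=st(); k=cal("wrist"); i=r.snapshot("wrist"); cv2.imwrite("pics/w1.png",cv2.resize(i,(800,600)))
np.save("w1.npy",i); np.savez("w1k.npz",K=k[0],e=k[1],M=k[2])
print(p.round(4),m.round(3).tolist(),s["q"],"eye in tool",(m.T@(k[1]-p)).round(4),(m.T@k[2]).round(3).tolist())
for t,z in(("stand",.04),("gauge",.096)):
  for d in r.silhouettes("wrist",t)[:2]:print(t,round(d["confidence"],2),rect(d["pixels"],z,k))
```

```text
[0.5499 0.298  0.2488] [[-0.936, 0.353, 0.001], [0.353, 0.936, -0.005], [-0.003, -0.004, -1.0]] [-0.44656653  0.75691895 -0.22820707  1.61483824  0.22568635  0.79737432
  0.43730774] eye in tool [ 0.073  -0.0011 -0.0814] [[0.0, 0.959, 0.282], [1.0, -0.0, -0.0], [-0.0, 0.282, -0.959]]
stand 0.84 [538.  301.6  59.8  62.4  69.4]
stand 0.63 [547.1  24.   33.5  63.3  15.7]
gauge 0.85 [532.7 302.7  19.6  29.   57.8]
```

View pics/w1.png

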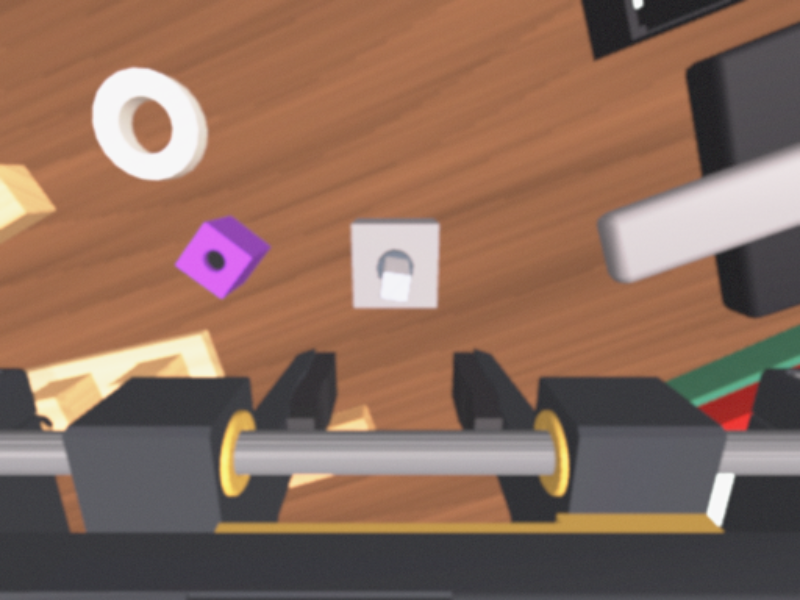

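Wrist view: stand top square spans (352–438, 222–307), collar at (395,262), handle top at (395,287) turned a few degrees from the stand. Now I'll measure the handle quad.

Run:
```python
from h import *
i=np.load("w1.npy"); z=np.load("w1k.npz"); k=(z["K"],z["e"],z["M"])
g=i[130:210,215:295].min(2)
print(g[30:70:2,20:58:2])
for t in(225,235,245):
    m=np.zeros(i.shape[:2],np.uint8); m[165:200,238:268]=i[165:200,238:268].min(2)>t
    print(t,m.sum(),rect(m,.096,k))
# stand top edges
m=np.zeros(i.shape[:2],np.uint8); m[130:210,215:295]=g>170
print(rect(m,.04,k))
```

```text
[[213 214 215 215 215 211 188 161 144 147 159 181 206 215 215 216 215 215
  215]
 [214 214 215 216 212 173 137 130 131 131 130 133 157 199 216 216 216 215
  214]
 [215 213 215 211 175 134 157 163 159 154 143 138 136 158 205 216 214 216
  216]
 [216 215 214 197 141 138 176 183 183 182 179 175 169 153 180 213 216 215
  215]
 [214 215 215 186 135 146 176 186 188 186 185 186 185 166 154 205 215 215
  215]
 [215 214 211 168 129 153 179 187 189 187 187 185 186 170 142 198 215 215
  216]
 [214 215 211 166 127 155 182 188 189 186 187 186 186 175 156 206 215 214
  214]
 [214 215 213 183 135 189 228 225 216 203 198 197 188 181 161 210 215 215
  215]
 [214 215 214 190 149 223 244 244 243 242 242 238 230 225 197 214 215 215
  216]
 [213 215 214 210 186 232 244 244 244 244 244 243 243 243 219 216 214 215
  216]
 [214 214 214 214 211 239 244 244 244 244 243 243 243 241 219 215 216 215
  214]
 [213 214 215 214 211 239 244 244 244 243 243 243 244 237 214 214 214 216
  216]
 [216 214 213 215 216 241 244 244 243 243 243 244 245 236 214 215 215 215
  215]
 [215 214 213 214 223 243 243 243 243 243 244 2
[... 210 characters left out ...]
215 214 215 219 220 223 230 236 236 233 219 214 215 215 215
  215]
 [214 215 215 215 215 214 213 216 215 216 215 214 214 214 215 214 216 216
  216]
 [187 185 185 185 186 187 185 185 185 185 186 184 186 184 185 186 186 185
  184]
 [ 91  89  90  86  90  88  88  88  89  89  88  86  86  86  85  85  85  88
   86]]
225 298 [539.4 300.9  15.7  15.9  60.9]
235 263 [539.5 300.8  14.9  15.1  60.7]Traceback (most recent call last):
  File "<stdin>", line 7, in <module>
  File "h.py", line 14, in rect
    c=max(cv2.findContours(mask.astype(np.uint8),0,1)[0],key=cv2.contourArea)[:,0]
      ~~~^^^^^^^^^^^^^^^^^^^^^^^^^^^^^^^^^^^^^^^^^^^^^^^^^^^^^^^^^^^^^^^^^^^^
ValueError: max() iterable argument is empty
```

Call:
play_rows --translation '[[0.0108, -0.001, 0.02], [0, 0, 0.02], [0, 0, 0.02], [0, 0, 0]]' --delta_rot '[[0, 0, 0], [0, 0, 4.2], [-0.2, 0.2, 4.3], [0, 0, 0]]' --grip '[0, 0, 0, 0]'

```text
clock: 3.82
tool_pos: [0.5337, 0.3084, 0.1889]
eef_rot: [0.245, 0.969, 0.001, -0.002]
contact_force: [0.5, 0.7, -1.0]
opening: 0.501
finger_force: 0.0
```

Run:
```python
from h import *
s,p,m=st(); k=cal("wrist"); i=r.snapshot("wrist")
u,v=proj([.5394,.3009,.096],k)[0].astype(int); print(u,v,p.round(4),m.round(4).tolist())
for t in(225,235):
    q=np.zeros(i.shape[:2],np.uint8); w=22; q[v-w:v+w,u-w:u+w]=i[v-w:v+w,u-w:u+w].min(2)>t
    n,l,ss,c=cv2.connectedComponentsWithStats(q); j=1+np.argmax(ss[1:,4]); R_=rect(l==j,.096,k); print(t,ss[j],R_)
d=np.r_[R_[:2]/1000,.117]-p; print("tool delta",(m.T@d).round(4),"tool yaw",np.degrees(np.arctan2(m[1,1],m[0,1])).round(2))
```

```text
248 232 [0.5337 0.3084 0.1889] [[-0.8796, 0.4758, -0.0043], [0.4758, 0.8796, 0.0035], [0.0054, 0.001, -1.0]]
225 [237 222  23  21 460] [538.9 301.1  15.6  15.4  61.6]
235 [238 223  21  20 395] [539.2 301.   14.2  14.6  60.8]
tool delta [-0.0087 -0.004   0.0718] tool yaw 61.59
```

Call:
play_rows --translation '[[-0.0087, -0.004, 0], [0, 0, 0.01], [0, 0, 0.02], [0, 0, 0.02], [0, 0, 0.015], [0, 0, 0.006], [0, 0, 0], [0, 0, 0]]' --delta_rot '[[0, -0.3, 0], [0, 0, 0.5], [0, 0, 0], [0, 0, 0], [0, 0, 0], [0, 0, 0], [0, 0, 0], [0, 0, 0]]' --grip '[0, 0, 0, 0, 0, 0, 0, 0]'

```text
clock: 4.88
tool_pos: [0.5418, 0.3005, 0.1192]
eef_rot: [0.251, 0.968, 0.002, 0.002]
contact_force: [-0.5, -0.0, -0.1]
opening: 0.502
finger_force: 0.0
```

Run:
```python
from h import *
s,p,m=st(); print(p.round(4),m.round(4).tolist()); d=np.array([.5391,.301,.117])-p; print("tool delta",(m.T@d).round(4),np.degrees(np.arctan2(m[1,1],m[0,1])).round(2))
```

```text
[0.5418 0.3005 0.1192] [[-0.8738, 0.4863, 0.004], [0.4863, 0.8738, 0.0029], [-0.0021, 0.0044, -1.0]]
tool delta [ 0.0027 -0.0009  0.0022] 60.9
```

Call:
play_rows --translation '[[0.0027, -0.0009, 0.002], [0, 0, 0], [0, 0, 0], [0, 0, 0], [0, 0, 0], [0, 0, 0], [0, 0, 0]]' --delta_rot '[[0, 0, 0], [0, 0, 0], [0, 0, 0], [0, 0, 0], [0, 0, 0], [0, 0, 0], [0, 0, 0]]' --grip '[0, 0, -0.4, -0.9, -0.9, -0.9, -0.9]' --squeeze 40

```text
clock: 5.75
tool_pos: [0.5388, 0.3008, 0.1167]
eef_rot: [0.251, 0.968, 0.002, 0.001]
contact_force: [0.4, 0.2, -0.0]
opening: 0.179
finger_force: 40.0
```

Run:
```python
from h import *
s,p,m=st(); print(p.round(4),m.round(4).tolist(),np.round(s["contact_force"],2),np.round(s["moment"],2)); d=np.array([.5391,.301,.117])-p; print("tool delta",(m.T@d).round(4),np.degrees(np.arctan2(m[1,1],m[0,1])).round(2))
```

```text
[0.5388 0.3008 0.1167] [[-0.8738, 0.4863, 0.0033], [0.4863, 0.8738, 0.0024], [-0.0017, 0.0038, -1.0]] [ 0.39  0.19 -0.  ] [ 0.01 -0.08 -0.02]
tool delta [-0.0001  0.0003 -0.0003] 60.9
```

Call:
play_rows --translation '[[0, 0, -0.01], [0, 0, -0.02], [0, 0, -0.025], [0, 0, -0.02], [-0.01, -0.0131, 0], [-0.02, -0.027, 0], [-0.025, -0.034, 0], [-0.025, -0.034, 0], [-0.025, -0.034, 0], [-0.0136, -0.02, 0], [-0.01, -0.011, 0], [0, 0, 0], [0, 0, 0]]' --delta_rot '[[0, 0, 0], [0, 0, 0], [0, 0, 0], [0, 0, 0], [0, 0, 0], [0, 0, 0], [0, 0, 0], [0, 0, 0], [0, 0, 0], [0, 0, 0], [0, 0, 0], [0, 0, 0], [0, 0, 0]]' --grip '[-0.9, -0.9, -0.9, -0.9, -0.9, -0.9, -0.9, -0.9, -0.9, -0.9, -0.9, -0.9, -0.9]'

```text
clock: 7.38
tool_pos: [0.5664, 0.0883, 0.1913]
eef_rot: [0.25, 0.968, 0.002, 0.001]
contact_force: [-0.1, 0.4, -0.9]
opening: 0.177
finger_force: 40.0
```

Run:
```python
from h import *
s,p,m=st(); k=cal("wrist"); i=r.snapshot("wrist"); cv2.imwrite("pics/w2.png",cv2.resize(i,(800,600),interpolation=cv2.INTER_CUBIC))
np.save("w2.npy",i); np.savez("w2k.npz",K=k[0],e=k[1],M=k[2],p=p,m=m)
print(p.round(4),m.round(4).tolist(),s["opening"])
for P in([.567,.087,.05],[.556,.0075,.05],[.5455,-.0715,.05],p+m@[0,0,.1067]): print(proj(P,k).round(1)*1.5625)
```

```text
[0.5664 0.0883 0.1913] [[-0.8746, 0.4848, 0.0029], [0.4848, 0.8746, 0.0035], [-0.0008, 0.0045, -1.0]] 0.17732003049365685
[[393.125   312.96875]]
[[262.96875 360.9375 ]]
[[142.34375 406.09375]]
[[396.25    333.90625]]
```

View pics/w2.png

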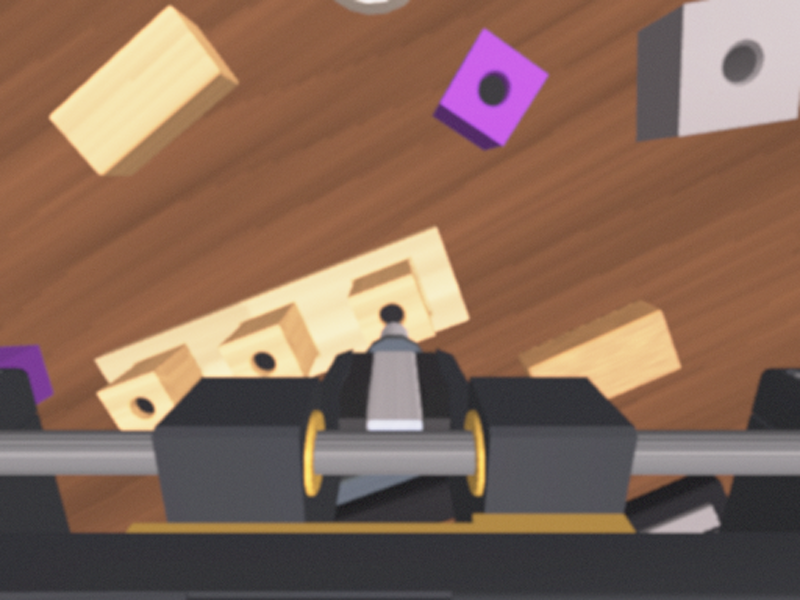

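Wrist view: the pin's tip is at (396,325), just beside the left block's hole at (391,313). The middle and right holes show at (263,361) and (143,405), and the empty stand hole at (742,62). I'll measure these at sub-pixel level.

```bash
cat >> h.py <<'E'
def hole(i,k,pt,z,w=14,frac=.5):
    "ellipse fit of a dark hole mouth at half contrast, upsampled; -> mm on plane z, fitted size mm"
    u,v=np.round(proj(pt,k)[0]).astype(int); g=cv2.cvtColor(i,cv2.COLOR_BGR2GRAY)[v-w:v+w+1,u-w:u+w+1]
    g=cv2.resize(g,None,fx=8,fy=8,interpolation=cv2.INTER_CUBIC).astype(float); t=np.percentile(g,2)*(1-frac)+np.percentile(g,85)*frac
    cs=cv2.findContours((g<t).astype(np.uint8),0,1)[0]; c=min((x for x in cs if cv2.contourArea(x)>1500),key=lambda x:np.linalg.norm(x[:,0].mean(0)-g.shape[0]/2))
    P=to_plane((c[:,0]+.5)/8-.5+[u-w,v-w],z,k)[:,:2]*1000; (cx,cy),ax,_=cv2.fitEllipse(P.astype(np.float32)); return np.round([cx,cy,*ax],2)
E
python3 - <<'E'
from h import *
i=np.load("w2.npy"); z=np.load("w2k.npz"); k=(z["K"],z["e"],z["M"])
for P in([.567,.087,.05],[.556,.0075,.05],[.5455,-.0715,.05]):
  for w,f in((9,.5),(9,.65)): 
    try: print(P,hole(i,k,P,.05,w,f))
    except Exception as e: print(e)
for f in(.5,.7): print("stand",hole(i,k,[.5385,.3015,.04],.04,17,f))
print("tip pred",((z["p"]+z["m"]@[0,0,.1067])*1000).round(1))
g=cv2.cvtColor(i,cv2.COLOR_BGR2GRAY); print(g[192:224,240:268])
E
```

```text
[0.567, 0.087, 0.05] [566.81  85.81  12.03  13.5 ]
[0.567, 0.087, 0.05] [567.32  85.53  13.75  14.38]
[0.556, 0.0075, 0.05] [556.23   7.87  10.62  13.09]
[0.556, 0.0075, 0.05] [556.3    7.73  11.69  14.01]
[0.5455, -0.0715, 0.05] [545.48 -70.03   8.57  12.49]
[0.5455, -0.0715, 0.05] [545.48 -70.29   9.83  13.73]
stand [538.92 299.83  17.59  19.38]
stand [539.24 300.03  19.68  20.33]
tip pred [566.8  88.7  84.6]
[[227 227 226 226 226 226 223 224 222 221 219 219 219 220 221 222 223 223
  224 224 225 225 225 226 226 226 226 227]
 [225 226 225 225 225 223 221 216 209 202 195 194 198 206 215 219 223 223
  225 226 225 225 226 226 226 227 227 227]
 [225 224 224 224 221 217 205 186 168 152 140 143 150 165 186 203 218 222
  225 226 225 225 225 227 228 227 228 229]
 [224 224 223 219 209 189 164 134 108  91  84  86  92 105 128 161 192 214
  223 226 226 227 227 228 228 229 230 229]
 [223 221 220 207 178 141 107  81  66  56  59  58  60  65  79 113 151 190
  217 225 227 228 228 228 229 230 230 230]
 [221 221 212 185 135  91  66  56  56  55  56  56  55  53  56  73 106 158
  201 223 228 230 229 230 
[... 2359 characters left out ...]
132 106  93  97 100 107 114 118 116 117 115 118 116 117 118 118 118 116
  113 110 104 102 106 122 147 176 195 192]
 [ 93  94 102 108 116 117 119 120 119 120 119 122 118 120 118 118 120 119
  119 117 114 111 107 107 111 122 137 137]
 [ 99 109 114 117 119 120 120 119 120 120 118 121 122 121 120 120 119 120
  119 121 119 118 115 112 106 103 103 102]
 [113 117 120 121 121 121 119 121 121 120 120 121 121 120 120 122 121 121
  121 120 118 121 119 117 116 112 106 100]
 [118 120 122 122 119 121 119 120 118 121 121 121 118 119 120 119 120 120
  119 118 117 118 121 118 119 116 111 104]
 [120 121 122 123 125 123 122 126 123 124 120 125 124 123 123 123 123 122
  121 123 123 122 122 121 120 117 112 105]]
```

Call:
play_rows --translation '[[-0.0018, -0.0006, 0.004], [0, 0, 0.008], [0, 0, 0.008], [0, 0, 0.006], [0, 0, 0.002], [0, 0, 0], [0, 0, 0]]' --delta_rot '[[0, 0, 0], [0, 0, 0], [0, 0, 0], [0, 0, 0], [0, 0, 0], [0, 0, 0], [0, 0, 0]]' --grip '[-0.9, -0.9, -0.9, -0.9, -0.9, -0.9, -0.9]'

```text
clock: 8.3
tool_pos: [0.5682, 0.0855, 0.1635]
eef_rot: [0.251, 0.968, 0.002, 0.001]
contact_force: [-0.8, 0.1, -1.1]
opening: 0.177
finger_force: 40.0
```

```bash
cat >> h.py <<'E'
def goto(x,y,z):
    s,p,m=st(); print("at",p.round(4),"zdir",m[:,2].round(4),"yaw",np.degrees(np.arctan2(m[1,1],m[0,1])).round(2),"F",np.round(s["contact_force"],2),"M",np.round(s["moment"],2),"tool delta mm",(m.T@(np.array([x,y,z])-p)*1000).round(2),"tip z",(p[2]-.1067).round(4),"t",round(s["clock"],2))
E
python3 -c "
from h import *
goto(.5677,.0869,.1567)"
```

```text
at [0.5682 0.0855 0.1635] zdir [ 0.0035  0.0024 -1.    ] yaw 60.9 F [-0.78  0.09 -1.11] M [-0.    0.01  0.03] tool delta mm [1.11 0.98 6.81] tip z 0.0568 t 8.3
```

Call:
play_rows --translation '[[0.0011, 0.001, 0], [0, 0, 0.002], [0, 0, 0.001], [0, 0, 0], [0, 0, 0]]' --delta_rot '[[0, 0, 0], [0, 0, 0], [0, 0, 0], [0, 0, 0], [0, 0, 0]]' --grip '[-0.9, -0.9, -0.9, -0.9, -0.9]'

```text
clock: 8.93
tool_pos: [0.5676, 0.0868, 0.1603]
eef_rot: [0.251, 0.968, 0.001, 0.001]
contact_force: [0.5, 1.2, -0.9]
opening: 0.176
finger_force: 40.0
```

Run:
```python
from h import *
goto(.5677,.0869,.1567)
k=cal("wrist"); i=r.snapshot("wrist"); s,p,m=st()
t=proj(p+m@[0,0,.1067],k)[0].round().astype(int); print(t,proj([.5677,.0869,.05],k))
c=i[t[1]-30:t[1]+20,t[0]-33:t[0]+33]; cv2.imwrite("pics/w3.png",cv2.resize(c,(792,600),interpolation=cv2.INTER_CUBIC))
```

```text
at [0.5676 0.0868 0.1603] zdir [ 0.003   0.0022 -1.    ] yaw 60.9 F [ 0.54  1.19 -0.94] M [-0.01 -0.05  0.  ] tool delta mm [-0.07  0.11  3.58] tip z 0.0536 t 8.93
[254 214] [[253.20833991 211.8548458 ]]
```

View pics/w3.png

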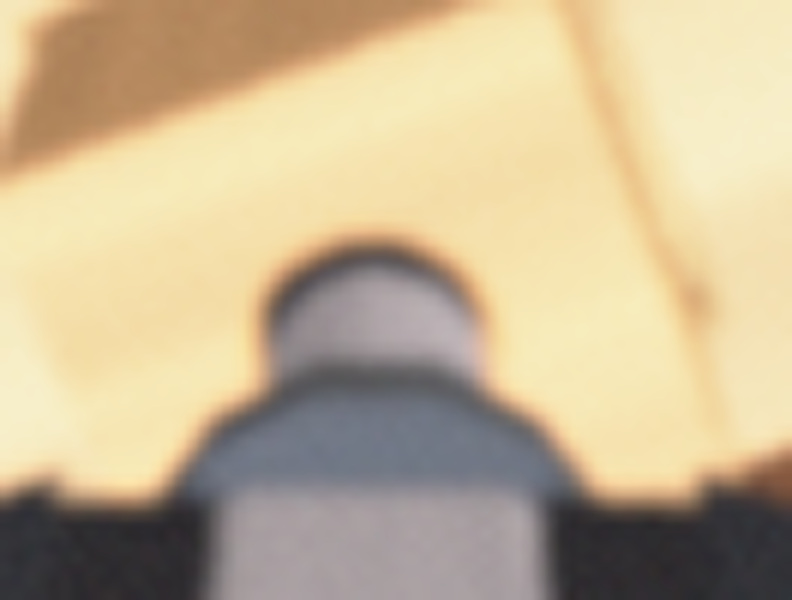

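Crop: the pin foot (275–478, 265–370) sits over the hole, with a thin dark rim of the hole showing at the upper left. It is centred to within about 0.5 mm, well inside the chamfers. I'll ease it down.

Call:
play_rows --translation '[[0, 0, 0.001], [0, 0, 0.001], [0, 0, 0.001], [0, 0, 0.001], [0, 0, 0.001], [0, 0, 0]]' --delta_rot '[[0, 0, 0], [0, 0, 0], [0, 0, 0], [0, 0, 0], [0, 0, 0], [0, 0, 0]]' --grip '[-0.9, -0.9, -0.9, -0.9, -0.9, -0.9]'

```text
clock: 9.72
tool_pos: [0.5675, 0.0869, 0.1552]
eef_rot: [0.251, 0.968, 0.001, 0.001]
contact_force: [-0.2, -0.3, -1.3]
opening: 0.176
finger_force: 40.0
```

Call:
play_rows --translation '[[0, 0, 0.001], [0, 0, 0.001], [0, 0, 0.001], [0, 0, 0]]' --delta_rot '[[0, 0, 0], [0, 0, 0], [0, 0, 0], [0, 0, 0]]' --grip '[-0.9, -0.9, -0.9, -0.9]'

```text
clock: 10.22
tool_pos: [0.5675, 0.0869, 0.1522]
eef_rot: [0.251, 0.968, 0.001, 0.001]
contact_force: [-0.4, -0.2, -1.7]
opening: 0.177
finger_force: 40.0
```

Call:
play_rows --translation '[[0, 0, 0.001], [0, 0, 0.001], [0, 0, 0.0005], [0, 0, 0.0005], [0, 0, 0]]' --delta_rot '[[0, 0, 0], [0, 0, 0], [0, 0, 0], [0, 0, 0], [0, 0, 0]]' --grip '[-0.9, -0.9, -0.9, -0.9, -0.9]'

```text
clock: 10.85
tool_pos: [0.5676, 0.0869, 0.1493]
eef_rot: [0.251, 0.968, 0.001, 0.001]
contact_force: [0.8, -0.1, -1.5]
opening: 0.181
finger_force: 40.0
```

Call:
play_rows --translation '[[0, 0, 0.0005], [0, 0, 0.0005], [0, 0, 0]]' --delta_rot '[[0, 0, 0], [0, 0, 0], [0, 0, 0]]' --grip '[-0.9, -0.9, -0.9]'

```text
clock: 11.22
tool_pos: [0.5676, 0.0869, 0.1486]
eef_rot: [0.251, 0.968, 0.001, 0.001]
contact_force: [0.0, -0.2, 1.4]
opening: 0.18
finger_force: 40.0
```

Call:
play_rows --translation '[[0, 0, 0.0005], [0, 0, 0]]' --delta_rot '[[0, 0, 0], [0, 0, 0]]' --grip '[-0.9, -0.9]'

```text
clock: 11.48
tool_pos: [0.5677, 0.0869, 0.1485]
eef_rot: [0.251, 0.968, 0.001, 0.001]
contact_force: [-1.5, 0.2, 7.7]
opening: 0.174
finger_force: 40.0
```

The left block refuses the gauge: it stopped at tip z ≈ 0.042, exactly the ledge height, with about 9 N. I'll lift and go to the middle block.

Call:
play_rows --translation '[[0, 0, -0.004], [0, 0, -0.01], [0, 0, -0.015], [0, 0, -0.016], [-0.005, -0.013, 0], [-0.008, -0.021, 0], [-0.008, -0.021, 0], [-0.0055, -0.014, 0], [-0.0024, -0.0055, 0], [0, 0, 0], [0, 0, 0], [0, 0, 0]]' --delta_rot '[[0, 0, 0], [0, 0, 0], [0, 0, 0], [0, 0, 0], [0, 0, 0], [0, 0, 0], [0, 0, 0], [0, 0, 0], [0, 0, 0], [0, 0, 0], [0, 0, 0], [0, 0, 0]]' --grip '[-0.9, -0.9, -0.9, -0.9, -0.9, -0.9, -0.9, -0.9, -0.9, -0.9, -0.9, -0.9]'

```text
clock: 12.98
tool_pos: [0.5566, 0.0086, 0.1926]
eef_rot: [0.251, 0.968, 0.002, 0.001]
contact_force: [-0.1, 0.7, -1.7]
opening: 0.175
finger_force: 40.0
```

```bash
cat >> h.py <<'E'
def rel(hz=.05,pt=None):
    "apparent hole minus the bias seen at block 1; tip edges too"
    k=cal("wrist"); s,p,m=st(); i=r.snapshot("wrist"); pt=p*[1,1,0]+[0,0,hz] if pt is None else np.array(pt)
    for f in(.5,.65):
        try: print("hole",hole(i,k,pt,hz,9,f))
        except Exception as e: print(e)
    g=cv2.cvtColor(i,cv2.COLOR_BGR2GRAY).astype(float)
    for v in(211,213):
        a=g[v,235:270]; d=np.diff(cv2.resize(a[None],None,fx=8,fy=1,interpolation=cv2.INTER_CUBIC)[0]); n=len(d)//2
        print("pin edges",v,235+np.argmin(d[:n])/8,235+(n+np.argmax(d[n:]))/8)
E
python3 -c "
from h import *
goto(.5566,.0078,.1567); rel(.05,[.556,.0078,.05])"
```

```text
at [0.5566 0.0086 0.1926] zdir [ 0.0033  0.0028 -1.    ] yaw 60.98 F [-0.09  0.69 -1.74] M [-0.04  0.03 -0.02] tool delta mm [-0.34 -0.82 35.9 ] tip z 0.0859 t 12.97
hole [556.16   6.48  12.63  13.44]
hole [556.46   6.39  13.73  14.39]
pin edges 211 244.375 260.375
pin edges 213 244.375 260.375
```

Call:
play_rows --translation '[[-0.0004, -0.0005, 0.004], [0, 0, 0.008], [0, 0, 0.009], [0, 0, 0.007], [0, 0, 0.003], [0, 0, 0], [0, 0, 0], [0, 0, 0]]' --delta_rot '[[0, 0, 0], [0, 0, 0], [0, 0, 0], [0, 0, 0], [0, 0, 0], [0, 0, 0], [0, 0, 0], [0, 0, 0]]' --grip '[-0.9, -0.9, -0.9, -0.9, -0.9, -0.9, -0.9, -0.9]'

```text
clock: 14.02
tool_pos: [0.5569, 0.0071, 0.1618]
eef_rot: [0.251, 0.968, 0.002, 0.001]
contact_force: [0.1, -0.0, -1.1]
opening: 0.178
finger_force: 40.0
```

```bash
python3 -c "
from h import *
goto(.5568,.0076,.1597)"
```

```text
at [0.5569 0.0071 0.1618] zdir [ 0.0036  0.0023 -1.    ] yaw 60.9 F [ 0.11 -0.01 -1.09] M [-0.05 -0.01  0.01] tool delta mm [0.31 0.42 2.14] tip z 0.0551 t 14.03
```

Within 0.5 mm. I'll correct that while descending gently.

Call:
play_rows --translation '[[0.0003, 0.0004, 0.001], [0, 0, 0.001], [0, 0, 0.001], [0, 0, 0.001], [0, 0, 0.001], [0, 0, 0.001], [0, 0, 0.001], [0, 0, 0]]' --delta_rot '[[0, 0, 0], [0, 0, 0], [0, 0, 0], [0, 0, 0], [0, 0, 0], [0, 0, 0], [0, 0, 0], [0, 0, 0]]' --grip '[-0.9, -0.9, -0.9, -0.9, -0.9, -0.9, -0.9, -0.9]'

```text
clock: 15.02
tool_pos: [0.5566, 0.0076, 0.1545]
eef_rot: [0.251, 0.968, 0.001, 0.001]
contact_force: [0.3, 0.3, -1.5]
opening: 0.177
finger_force: 40.0
```

Call:
play_rows --translation '[[0, 0, 0.001], [0, 0, 0.001], [0, 0, 0.001], [0, 0, 0.001], [0, 0, 0.0005], [0, 0, 0]]' --delta_rot '[[0, 0, 0], [0, 0, 0], [0, 0, 0], [0, 0, 0], [0, 0, 0], [0, 0, 0]]' --grip '[-0.9, -0.9, -0.9, -0.9, -0.9, -0.9]'

```text
clock: 15.78
tool_pos: [0.5566, 0.0076, 0.15]
eef_rot: [0.251, 0.968, 0.001, 0.001]
contact_force: [-0.4, 0.5, -1.3]
opening: 0.181
finger_force: 40.0
```

Tip at 0.0433. Now the slow part past the ledge height (0.042).

Call:
play_rows --translation '[[0, 0, 0.0005], [0, 0, 0.0005], [0, 0, 0.0005], [0, 0, 0]]' --delta_rot '[[0, 0, 0], [0, 0, 0], [0, 0, 0], [0, 0, 0]]' --grip '[-0.9, -0.9, -0.9, -0.9]'

```text
clock: 16.27
tool_pos: [0.5567, 0.0076, 0.1487]
eef_rot: [0.251, 0.968, 0.001, 0.001]
contact_force: [-0.1, 0.8, 0.0]
opening: 0.176
finger_force: 40.0
```

Call:
play_rows --translation '[[0, 0, 0.0005], [0, 0, 0]]' --delta_rot '[[0, 0, 0], [0, 0, 0]]' --grip '[-0.9, -0.9]'

```text
clock: 16.52
tool_pos: [0.5567, 0.0076, 0.1486]
eef_rot: [0.251, 0.968, 0.001, 0.001]
contact_force: [-1.0, -0.0, 4.3]
opening: 0.176
finger_force: 40.0
```

The middle block refuses it too: same stop height, force rising. Lift and on to the right block.

Call:
play_rows --translation '[[0, 0, -0.004], [0, 0, -0.01], [0, 0, -0.015], [0, 0, -0.015], [-0.005, -0.013, 0], [-0.008, -0.021, 0], [-0.008, -0.021, 0], [-0.0055, -0.014, 0], [-0.0024, -0.0058, 0], [0, 0, 0], [0, 0, 0], [0, 0, 0]]' --delta_rot '[[0, 0, 0], [0, 0, 0], [0, 0, 0], [0, 0, 0], [0, 0, 0], [0, 0, 0], [0, 0, 0], [0, 0, 0], [0, 0, 0], [0, 0, 0], [0, 0, 0], [0, 0, 0]]' --grip '[-0.9, -0.9, -0.9, -0.9, -0.9, -0.9, -0.9, -0.9, -0.9, -0.9, -0.9, -0.9]'

```text
clock: 18.02
tool_pos: [0.5455, -0.071, 0.1919]
eef_rot: [0.251, 0.968, 0.002, 0.001]
contact_force: [0.2, -0.2, -2.2]
opening: 0.178
finger_force: 40.0
```

```bash
python3 -c "
from h import *
goto(.5456,-.0716,.1567); rel(.05,[.545,-.0725,.05])"
```

```text
at [ 0.5455 -0.071   0.1919] zdir [ 0.0032  0.0028 -1.    ] yaw 60.98 F [ 0.16 -0.16 -2.19] M [-0.02 -0.03  0.01] tool delta mm [-0.3  -0.65 35.17] tip z 0.0852 t 18.02
hole [545.3  -72.76  12.56  13.35]
hole [545.7  -73.    13.78  14.66]
pin edges 211 244.375 259.375
pin edges 213 244.375 260.375
```

Call:
play_rows --translation '[[-0.0004, -0.0002, 0.004], [0, 0, 0.008], [0, 0, 0.009], [0, 0, 0.007], [0, 0, 0.002], [0, 0, 0], [0, 0, 0], [0, 0, 0]]' --delta_rot '[[0, 0, 0], [0, 0, 0], [0, 0, 0], [0, 0, 0], [0, 0, 0], [0, 0, 0], [0, 0, 0], [0, 0, 0]]' --grip '[-0.9, -0.9, -0.9, -0.9, -0.9, -0.9, -0.9, -0.9]'

```text
clock: 19.08
tool_pos: [0.5459, -0.0722, 0.1621]
eef_rot: [0.251, 0.968, 0.002, 0.001]
contact_force: [-0.0, -0.0, -1.2]
opening: 0.176
finger_force: 40.0
```

```bash
python3 -c "
from h import *
goto(.5459,-.0717,.1597)"
```

```text
at [ 0.5459 -0.0722  0.1621] zdir [ 0.0036  0.0022 -1.    ] yaw 60.9 F [-0.04 -0.03 -1.2 ] M [-0.    0.04 -0.03] tool delta mm [0.27 0.47 2.43] tip z 0.0554 t 19.07
```

Call:
play_rows --translation '[[0.0003, 0.0004, 0.001], [0, 0, 0.001], [0, 0, 0.001], [0, 0, 0.001], [0, 0, 0.001], [0, 0, 0.001], [0, 0, 0.001], [0, 0, 0]]' --delta_rot '[[0, 0, 0], [0, 0, 0], [0, 0, 0], [0, 0, 0], [0, 0, 0], [0, 0, 0], [0, 0, 0], [0, 0, 0]]' --grip '[-0.9, -0.9, -0.9, -0.9, -0.9, -0.9, -0.9, -0.9]'

```text
clock: 20.08
tool_pos: [0.5456, -0.0717, 0.1548]
eef_rot: [0.251, 0.968, 0.001, 0.001]
contact_force: [-0.5, 0.7, -1.3]
opening: 0.179
finger_force: 40.0
```

Call:
play_rows --translation '[[0, 0, 0.001], [0, 0, 0.001], [0, 0, 0.001], [0, 0, 0.001], [0, 0, 0.0005], [0, 0, 0.0005], [0, 0, 0.0005], [0, 0, 0.0005], [0, 0, 0]]' --delta_rot '[[0, 0, 0], [0, 0, 0], [0, 0, 0], [0, 0, 0], [0, 0, 0], [0, 0, 0], [0, 0, 0], [0, 0, 0], [0, 0, 0]]' --grip '[-0.9, -0.9, -0.9, -0.9, -0.9, -0.9, -0.9, -0.9, -0.9]'

```text
clock: 21.2
tool_pos: [0.5457, -0.0717, 0.1488]
eef_rot: [0.251, 0.968, 0.001, 0.001]
contact_force: [-0.6, -0.3, -1.4]
opening: 0.182
finger_force: 40.0
```

Call:
play_rows --translation '[[0, 0, 0.0005], [0, 0, 0.0005], [0, 0, 0]]' --delta_rot '[[0, 0, 0], [0, 0, 0], [0, 0, 0]]' --grip '[-0.9, -0.9, -0.9]'

```text
clock: 21.58
tool_pos: [0.5457, -0.0717, 0.1478]
eef_rot: [0.251, 0.968, 0.001, 0.001]
contact_force: [-0.2, -0.5, -0.7]
opening: 0.178
finger_force: 40.0
```

The right block lets it past the ledge height. I'll continue down to the collar.

Call:
play_rows --translation '[[0, 0, 0.0015], [0, 0, 0.0015], [0, 0, 0.0015], [0, 0, 0.0015], [0, 0, 0.0015], [0, 0, 0.0015], [0, 0, 0]]' --delta_rot '[[0, 0, 0], [0, 0, 0], [0, 0, 0], [0, 0, 0], [0, 0, 0], [0, 0, 0], [0, 0, 0]]' --grip '[-0.9, -0.9, -0.9, -0.9, -0.9, -0.9, -0.9]'

```text
clock: 22.45
tool_pos: [0.5457, -0.0716, 0.1387]
eef_rot: [0.251, 0.968, 0.001, 0.001]
contact_force: [-0.6, -0.4, -0.6]
opening: 0.177
finger_force: 40.0
```

Call:
play_rows --translation '[[0, 0, 0.0015], [0, 0, 0.0015], [0, 0, 0.0015], [0, 0, 0.0015], [0, 0, 0.0015], [0, 0, 0.0015], [0, 0, 0.001], [0, 0, 0]]' --delta_rot '[[0, 0, 0], [0, 0, 0], [0, 0, 0], [0, 0, 0], [0, 0, 0], [0, 0, 0], [0, 0, 0], [0, 0, 0]]' --grip '[-0.9, -0.9, -0.9, -0.9, -0.9, -0.9, -0.9, -0.9]'

```text
clock: 23.45
tool_pos: [0.5457, -0.0716, 0.1288]
eef_rot: [0.251, 0.968, 0.001, 0.001]
contact_force: [0.2, 0.1, -1.4]
opening: 0.177
finger_force: 40.0
```

Call:
play_rows --translation '[[0, 0, 0.0005], [0, 0, 0.0005], [0, 0, 0.0005], [0, 0, 0.0005], [0, 0, 0]]' --delta_rot '[[0, 0, 0], [0, 0, 0], [0, 0, 0], [0, 0, 0], [0, 0, 0]]' --grip '[-0.9, -0.9, -0.9, -0.9, -0.9]'

```text
clock: 24.08
tool_pos: [0.5458, -0.0716, 0.1268]
eef_rot: [0.251, 0.968, 0.001, 0.001]
contact_force: [-0.0, 0.1, -1.3]
opening: 0.178
finger_force: 40.0
```

Call:
play_rows --translation '[[0, 0, 0.0005], [0, 0, 0.0005], [0, 0, 0]]' --delta_rot '[[0, 0, 0], [0, 0, 0], [0, 0, 0]]' --grip '[-0.9, -0.9, -0.9]'

```text
clock: 24.45
tool_pos: [0.5458, -0.0716, 0.1266]
eef_rot: [0.251, 0.968, 0.001, 0.001]
contact_force: [-2.1, 1.1, 7.2]
opening: 0.177
finger_force: 40.0
```

The right block took the gauge: the collar seated at tip z ≈ 0.020 with about 8.6 N. Now I'll lift it out and return it to the stand.

Call:
play_rows --translation '[[0, 0, -0.004], [0, 0, -0.008], [0, 0, -0.014], [0, 0, -0.016], [0, 0, -0.012], [0.0056, 0.0097, 0], [0.0131, 0.0226, 0], [0.0206, 0.0355, 0], [0.0224, 0.0387, 0], [0.0224, 0.0387, 0], [0.0224, 0.0387, 0], [0.0224, 0.0387, 0], [0.0206, 0.0355, 0], [0.0187, 0.0322, 0], [0.0112, 0.0193, 0], [0.0076, 0.0128, 0], [0, 0, 0], [0, 0, 0], [0, 0, 0], [0, 0, 0]]' --delta_rot '[[0, 0, 0], [0, 0, 0], [0, 0, 0], [0, 0, 0], [0, 0, 0], [0, 0, 0], [0, 0, 0], [0, 0, 0], [0, 0, 0], [0, 0, 0], [0, 0, 0], [0, 0, 0], [0, 0, 0], [0, 0, 0], [0, 0, 0], [0, 0, 0], [0, 0, 0], [0, 0, 0], [0, 0, 0], [0, 0, 0]]' --grip '[-0.9, -0.9, -0.9, -0.9, -0.9, -0.9, -0.9, -0.9, -0.9, -0.9, -0.9, -0.9, -0.9, -0.9, -0.9, -0.9, -0.9, -0.9, -0.9, -0.9]'

```text
clock: 26.95
tool_pos: [0.5393, 0.2999, 0.1807]
eef_rot: [0.252, 0.968, 0.001, 0.001]
contact_force: [-0.3, -0.6, -1.0]
opening: 0.177
finger_force: 40.0
```

```bash
python3 -c "
from h import *
goto(.5392,.301,.1517); rel(.04,[.5385,.300,.04])"
```

```text
at [0.5393 0.2999 0.1807] zdir [ 0.003   0.0017 -1.    ] yaw 60.83 F [-0.25 -0.59 -1.01] M [ 0.02  0.05 -0.  ] tool delta mm [ 0.65  0.82 29.02] tip z 0.074 t 26.95
hole [538.51 301.4   14.64  16.13]
hole [538.38 301.16  15.44  16.97]
pin edges 211 244.375 252.375
pin edges 213 243.375 258.375
```

Call:
play_rows --translation '[[0.0005, 0.0007, 0.006], [0, 0, 0.01], [0, 0, 0.009], [0, 0, 0.004], [0, 0, 0.001], [0, 0, 0], [0, 0, 0]]' --delta_rot '[[0, 0, 0], [0, 0, 0], [0, 0, 0], [0, 0, 0], [0, 0, 0], [0, 0, 0], [0, 0, 0]]' --grip '[-0.9, -0.9, -0.9, -0.9, -0.9, -0.9, -0.9]'

```text
clock: 27.88
tool_pos: [0.5392, 0.3019, 0.151]
eef_rot: [0.251, 0.968, 0.002, 0.001]
contact_force: [0.4, 0.1, -0.9]
opening: 0.176
finger_force: 40.0
```

Run:
```python
from h import *
goto(.5392,.3012,.1467)
k=cal("wrist"); i=r.snapshot("wrist"); s,p,m=st()
t=proj(p+m@[0,0,.1067],k)[0].round().astype(int)
c=i[t[1]-40:t[1]+20,t[0]-40:t[0]+40]; cv2.imwrite("pics/w4.png",cv2.resize(c,(800,600),interpolation=cv2.INTER_CUBIC))
```

```text
at [0.5392 0.3019 0.151 ] zdir [ 0.0035  0.0026 -1.    ] yaw 60.9 F [ 0.37  0.06 -0.87] M [0.02 0.03 0.01] tool delta mm [-0.37 -0.64  4.27] tip z 0.0443 t 27.88
```

View pics/w4.png

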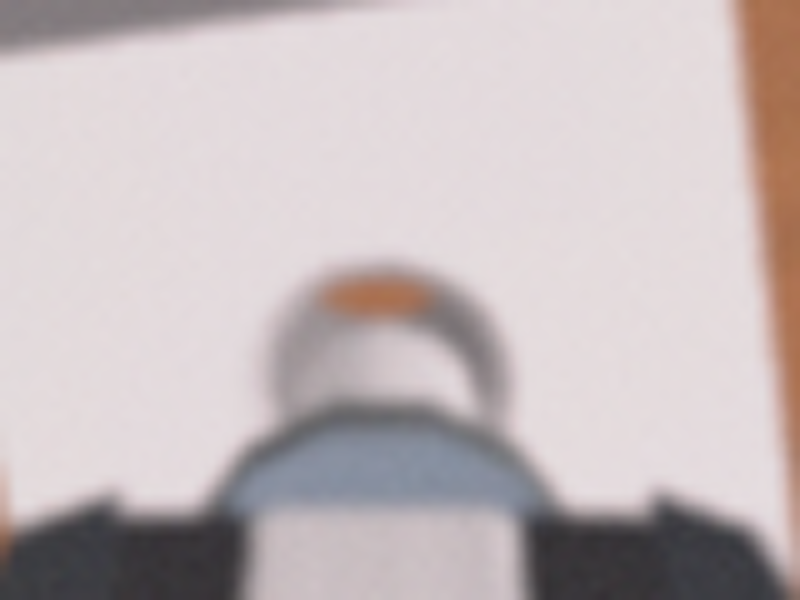

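Crop: the pin (285–480 px wide, foot edge at row 315) is centred in the stand's chamfered hole (260–510 px). Lowering it home.

Call:
play_rows --translation '[[0, 0, 0.0015], [0, 0, 0.0015], [0, 0, 0.0015], [0, 0, 0.0015], [0, 0, 0.0015], [0, 0, 0.0015], [0, 0, 0.001], [0, 0, 0]]' --delta_rot '[[0, 0, 0], [0, 0, 0], [0, 0, 0], [0, 0, 0], [0, 0, 0], [0, 0, 0], [0, 0, 0], [0, 0, 0]]' --grip '[-0.9, -0.9, -0.9, -0.9, -0.9, -0.9, -0.9, -0.9]'

```text
clock: 28.92
tool_pos: [0.539, 0.3018, 0.1406]
eef_rot: [0.251, 0.968, 0.001, 0.001]
contact_force: [0.2, 0.1, -1.7]
opening: 0.178
finger_force: 40.0
```

Call:
play_rows --translation '[[0, 0, 0.002], [0, 0, 0.003], [0, 0, 0.003], [0, 0, 0.003], [0, 0, 0.003], [0, 0, 0.003], [0, 0, 0.002], [0, 0, 0.002], [0, 0, 0.001], [0, 0, 0.0005], [0, 0, 0]]' --delta_rot '[[0, 0, 0], [0, 0, 0], [0, 0, 0], [0, 0, 0], [0, 0, 0], [0, 0, 0], [0, 0, 0], [0, 0, 0], [0, 0, 0], [0, 0, 0], [0, 0, 0]]' --grip '[-0.9, -0.9, -0.9, -0.9, -0.9, -0.9, -0.9, -0.9, -0.9, -0.9, -0.9]'

```text
clock: 30.3
tool_pos: [0.5391, 0.3019, 0.1182]
eef_rot: [0.251, 0.968, 0.001, 0.001]
contact_force: [-0.7, -0.3, -0.4]
opening: 0.18
finger_force: 40.0
```

Call:
play_rows --translation '[[0, 0, 0.0005], [0, 0, 0.0005], [0, 0, 0.0005], [0, 0, 0.0004], [0, 0, 0]]' --delta_rot '[[0, 0, 0], [0, 0, 0], [0, 0, 0], [0, 0, 0], [0, 0, 0]]' --grip '[-0.9, -0.9, -0.9, -0.9, -0.9]'

```text
clock: 30.92
tool_pos: [0.5391, 0.3019, 0.1167]
eef_rot: [0.251, 0.968, 0.001, 0.001]
contact_force: [-0.5, -0.6, 3.5]
opening: 0.179
finger_force: 40.0
```

The gauge is seated (3.5 N at the original height). I'll open, lift clear, travel to the right block and turn square to it.

Call:
play_rows --translation '[[0, 0, 0], [0, 0, 0], [0, 0, 0], [0, 0, -0.02], [0, 0, -0.04], [0, 0, -0.04], [-0.0056, -0.0097, -0.01], [-0.0131, -0.0226, 0], [-0.0225, -0.0388, 0], [-0.0262, -0.0452, 0], [-0.0262, -0.0452, 0], [-0.0262, -0.0452, 0], [-0.0225, -0.0388, 0], [-0.0206, -0.0355, 0], [-0.015, -0.0258, 0], [-0.0097, -0.0161, 0], [0, 0, 0], [0, 0, 0], [0, 0, 0], [0, 0, 0]]' --delta_rot '[[0, 0, 0], [0, 0, 0], [0, 0, 0], [0, 0, 0], [0, 0, 0], [0, 0, 0], [0, 0, 0], [0, 0, 0], [0, 0, 0], [0, 0, 0], [0, 0, 0], [0, 0, 0], [0, 0, 0], [0, 0, 0], [0, 0, 0], [0, 0, 0], [0, 0, -10.6], [0, 0, -10.6], [0, 0, 0], [0, 0, 0]]' --grip '[-0.3, 0, 0.2, 0.2, 0.2, 0.2, 0.2, 0.2, 0.2, 0.2, 0.2, 0.2, 0.2, 0.2, 0.2, 0.2, 0.2, 0.2, 0.2, 0.2]'

```text
clock: 33.42
tool_pos: [0.5456, -0.0714, 0.2254]
eef_rot: [0.07, 0.998, 0.001, 0.001]
contact_force: [-1.1, 0.3, -0.6]
opening: 0.599
finger_force: 0.0
```

Run:
```python
from h import *
goto(.546,-.0715,.0815)
s,p,m=st(); k=cal("wrist"); i=r.snapshot("wrist"); print("open",s["opening"],"q",np.round(s["q"],2))
print(hole(i,k,[.5458,-.0725,.05],.05,11,.5),hole(i,k,[.5458,-.0725,.05],.05,11,.65))
for t in("board","gauge","block_a"): print(t,[(np.round(d["point"],3).tolist(),round(d["confidence"],2)) for d in r.look_for("wrist",t)])
for d in r.silhouettes("wrist","board")[:1]: print(rect(d["pixels"],.018,k))
cv2.imwrite("pics/w5.png",cv2.resize(i,(800,600),interpolation=cv2.INTER_CUBIC)); np.save("w5.npy",i); np.savez("w5k.npz",K=k[0],e=k[1],M=k[2],p=p,m=m)
print(proj([[.5458,-.0725,.05],[.53,-.306,.043],[.539,.301,.096]],k)*1.5625)
```

```text
at [ 0.5456 -0.0714  0.2254] zdir [ 0.0028  0.0025 -1.    ] yaw 81.96 F [-1.06  0.29 -0.58] M [ 0.01 -0.01 -0.07] tool delta mm [-8.0000e-02 -4.2000e-01  1.4395e+02] tip z 0.1187 t 33.42
open 0.5985571763240087 q [ 0.26  0.72 -0.35  1.86  0.39  0.63  1.1 ]
[545.29 -73.15  12.74  13.34] [545.35 -73.11  13.71  14.21]
board [([0.527, -0.301, 0.018], 0.68)]
gauge [([0.703, -0.169, 0.024], 0.63)]
block_a [([0.567, 0.077, 0.047], 0.9), ([0.493, -0.167, 0.046], 0.74), ([0.554, 0.006, 0.051], 0.67), ([0.54, -0.071, 0.055], 0.67), ([0.492, 0.172, 0.026], 0.65)]
[ 528.6 -305.6  109.8  121.4    5.2]
[[ 393.04708416  295.08511163]
 [  39.43623904  317.16946949]
 [1143.2178034   205.18246585]]
```

View pics/w5.png

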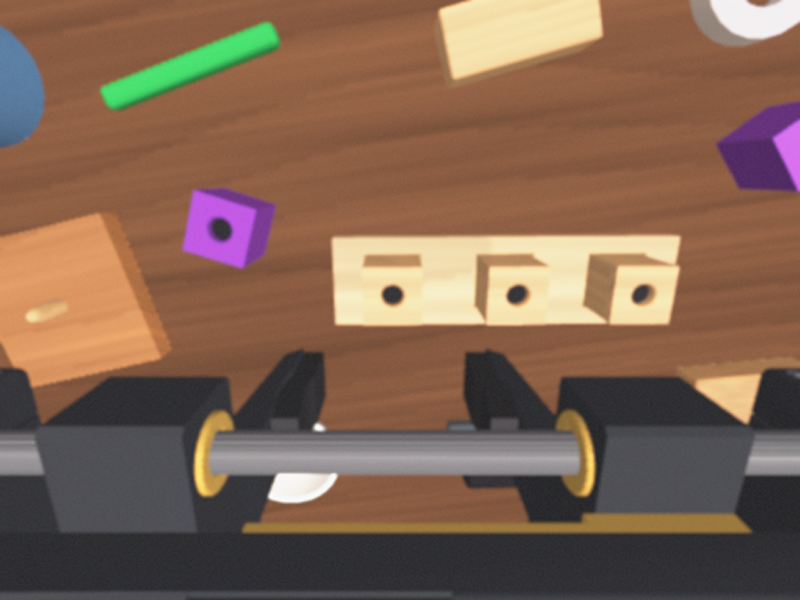

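Wrist view: all three blocks stand in their pockets. The right one's hole is at (393,295), between the fingers, and the dowel shows at top (33,317), foot (62,307). Descending onto the right block.

Call:
play_rows --translation '[[0, -0.0003, 0.015], [0, 0, 0.03], [0, 0, 0.03], [0, 0, 0.025], [0, 0, 0.015], [0, 0, 0.012], [0, 0, 0.006], [0, 0, 0], [0, 0, 0]]' --delta_rot '[[0, 0, 0], [0, 0, 0], [0, 0, 0], [0, 0, 0], [0, 0, 0], [0, 0, 0], [0, 0, 0], [0, 0, 0], [0, 0, 0]]' --grip '[0.2, 0.2, 0.2, 0.2, 0.2, 0.2, 0.2, 0.2, 0.2]'

```text
clock: 34.8
tool_pos: [0.5464, -0.0718, 0.093]
eef_rot: [0.069, 0.998, 0.001, 0.002]
contact_force: [0.4, -0.5, -0.2]
opening: 0.604
finger_force: 0.0
```

```bash
python3 -c "
from h import *
goto(.546,-.0715,.0815)"
```

```text
at [ 0.5464 -0.0718  0.093 ] zdir [ 0.0041  0.0022 -1.    ] yaw 82.1 F [ 0.39 -0.53 -0.22] M [ 0.07  0.03 -0.04] tool delta mm [ 0.47  0.16 11.51] tip z -0.0137 t 34.8
```

Call:
play_rows --translation '[[0.0004, 0, 0.005], [0, 0, 0.004], [0, 0, 0.002], [0, 0, 0], [0, 0, 0], [0, 0, 0], [0, 0, 0], [0, 0, 0]]' --delta_rot '[[0, 0, 0], [0, 0, 0], [0, 0, 0], [0, 0, 0], [0, 0, 0], [0, 0, 0], [0, 0, 0], [0, 0, 0]]' --grip '[0.2, 0.2, 0.2, 0, -0.3, -0.5, -0.5, -0.5]' --squeeze 25

```text
clock: 35.8
tool_pos: [0.5456, -0.0717, 0.0814]
eef_rot: [0.069, 0.998, 0.001, 0.001]
contact_force: [0.6, 0.1, -1.9]
opening: 0.43
finger_force: 25.0
```

```bash
python3 -c "
from h import *
goto(.546,-.0715,.0815); print(r.get_state()['opening']*88)"
```

```text
at [ 0.5456 -0.0717  0.0814] zdir [ 0.003   0.0022 -1.    ] yaw 82.1 F [ 0.62  0.05 -1.86] M [-0.04 -0.02 -0.02] tool delta mm [-0.35  0.22 -0.06] tip z -0.0253 t 35.8
37.81960256663462
```

Gripped: 37.8 mm wide, 25 N. I'll lift and go beside the dowel, with the wrist camera right over it.

Call:
play_rows --translation '[[0, 0, -0.004], [0, 0, -0.012], [0, 0, -0.02], [0, 0, -0.02], [0, 0, -0.01], [-0.0038, -0.0113, 0], [-0.0076, -0.0226, 0], [-0.0114, -0.0339, 0], [-0.013, -0.0384, 0], [-0.013, -0.0384, 0], [-0.0114, -0.0339, 0], [-0.0084, -0.0249, 0], [-0.0053, -0.0158, 0], [-0.0023, -0.0068, 0], [0, 0, 0], [0, 0, 0], [0, 0, 0], [0, 0, 0]]' --delta_rot '[[0, 0, 0], [0, 0, 0], [0, 0, 0], [0, 0, 0], [0, 0, 0], [0, 0, 0], [0, 0, 0], [0, 0, 0], [0, 0, 0], [0, 0, 0], [0, 0, 0], [0, 0, 0], [0, 0, 0], [0, 0, 0], [0, 0, 0], [0, 0, 0], [0, 0, 0], [0, 0, 0]]' --grip '[-0.5, -0.5, -0.5, -0.5, -0.5, -0.5, -0.5, -0.5, -0.5, -0.5, -0.5, -0.5, -0.5, -0.5, -0.5, -0.5, -0.5, -0.5]'

```text
clock: 38.05
tool_pos: [0.59, -0.3055, 0.1472]
eef_rot: [0.068, 0.998, 0.001, 0.001]
contact_force: [0.8, 0.3, -0.9]
opening: 0.429
finger_force: 25.0
```

Run:
```python
from h import *
goto(.53,-.306,.1474)
s,p,m=st(); k=cal("wrist"); i=r.snapshot("wrist"); print("open",s["opening"]*88)
cv2.imwrite("pics/w6.png",cv2.resize(i,(800,600),interpolation=cv2.INTER_CUBIC)); np.save("w6.npy",i); np.savez("w6k.npz",K=k[0],e=k[1],M=k[2],p=p,m=m)
for P in([.53,-.306,.043],[.53,-.306,.018]): print(proj(P,k)[0]*1.5625)
```

```text
at [ 0.59   -0.3055  0.1472] zdir [ 0.003   0.0024 -1.    ] yaw 82.16 F [ 0.8   0.29 -0.87] M [ 0.   -0.03  0.  ] tool delta mm [59.37 -8.67 -0.42] tip z 0.0405 t 38.05
open 37.760018888332894
[375.46242718 207.65278982]
[377.46408723 203.66868245]
```

View pics/w6.png

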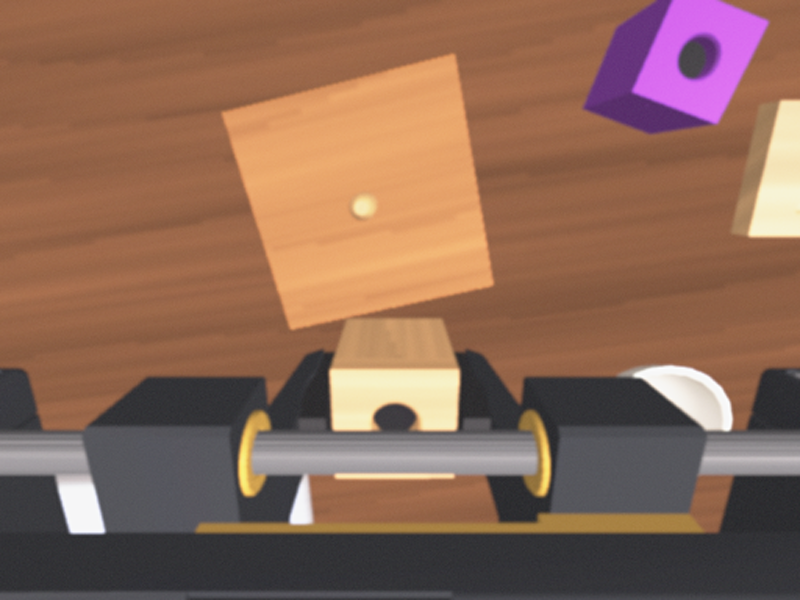

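Wrist view: dowel top at (364,206), board corners at (222,113), (456,54), (493,285) and (290,329), block held level between the fingers. Measuring the dowel.

Run:
```python
from h import *
i=np.load("w6.npy"); z=np.load("w6k.npz"); k=(z["K"],z["e"],z["M"]); p,m=z["p"],z["m"]
b=i[120:146,222:246,0].astype(float); bg=np.median(b); q=(b>bg+(b.max()-bg)*.5).astype(np.uint8)
n,l,s,c=cv2.connectedComponentsWithStats(q); j=1+np.argmax(s[1:,4]); px=c[j]+[222,120]
print("dowel px",px,s[j]); 
for h in(.043,.039): print(h,(to_plane(px,h,k)[0]*1000).round(1))
C=np.array([[222,113],[456,54],[493,285],[290,329]])/1.5625; P=to_plane(C,.018,k)*1000; print(P.round(1).tolist(),P.mean(0).round(1),np.linalg.norm(P-np.roll(P,1,0),axis=1).round(1))
D=to_plane(px,.041,k)[0]+m[:,1]*.00125; D[2]=p[2]; print("real",D.round(4),"tool delta",(m.T@(D-p)*1000).round(2))
```

```text
dowel px [231.87 131.99] [  4   7  12  11 100]
0.043 [ 528.6 -311.5   43. ]
0.039 [ 528.9 -311.9   39. ]
[[479.9, -370.9, 18.0], [470.4, -261.8, 18.0], [578.8, -253.0, 18.0], [588.1, -361.7, 18.0]] [ 529.3 -311.8   18. ] [108.7 109.4 108.7 109.2]
real [ 0.5289 -0.3105  0.1472] tool delta [ 59.83 -13.23  -0.2 ]
```

Call:
play_rows --translation '[[0.007, -0.0015, 0], [0.015, -0.0033, 0], [0.017, -0.0037, 0], [0.012, -0.0027, 0], [0.0065, -0.0014, 0], [0.0024, -0.0006, 0], [0, 0, 0], [0, 0, 0], [0, 0, 0.005], [0, 0, 0.008], [0, 0, 0.006], [0, 0, 0.003], [0, 0, 0], [0, 0, 0]]' --delta_rot '[[0, 0, 0], [0, 0, 0], [0, 0, 0], [0, 0, 0], [0, 0, 0], [0, 0, 0], [0, 0, 0], [0, 0, 0], [0, 0, 0], [0, 0, 0], [0, 0, 0], [0, 0, 0], [0, 0, 0], [0, 0, 0]]' --grip '[-0.5, -0.5, -0.5, -0.5, -0.5, -0.5, -0.5, -0.5, -0.5, -0.5, -0.5, -0.5, -0.5, -0.5]'

```text
clock: 39.85
tool_pos: [0.529, -0.3109, 0.125]
eef_rot: [0.069, 0.998, 0.001, 0.002]
contact_force: [0.1, 0.3, -1.9]
opening: 0.425
finger_force: 25.0
```

Run:
```python
from h import *
goto(.5288,-.3105,.0954)
k=cal("wrist"); i=r.snapshot("wrist"); s,p,m=st()
# apparent block: compare held hole against top camera
j=r.snapshot("top"); np.save("t1.npy",j); kt=cal("top")
h=p[2]-.0774+.046; print("top z",h,"hole top cam",dark(j,[.5288,-.3105,h],h,kt,8))
```

```text
at [ 0.529  -0.3109  0.125 ] zdir [ 0.0034  0.0021 -1.    ] yaw 82.1 F [ 0.12  0.26 -1.89] M [0.02 0.03 0.02] tool delta mm [ 0.32  0.34 29.63] tip z 0.0183 t 39.85
top z 0.0936704508744181 hole top cam (array([ 527.4, -311.5,   93.7]), np.int32(244))
```

Call:
play_rows --translation '[[0.0003, 0.0003, 0.001], [0, 0, 0.001], [0, 0, 0.001], [0, 0, 0.001], [0, 0, 0.001], [0, 0, 0.001], [0, 0, 0]]' --delta_rot '[[0, 0, 0], [0, 0, 0], [0, 0, 0], [0, 0, 0], [0, 0, 0], [0, 0, 0], [0, 0, 0]]' --grip '[-0.5, -0.5, -0.5, -0.5, -0.5, -0.5, -0.5]'

```text
clock: 40.83
tool_pos: [0.5286, -0.3105, 0.1188]
eef_rot: [0.069, 0.998, 0.001, 0.001]
contact_force: [0.3, -0.4, -2.6]
opening: 0.43
finger_force: 25.0
```

Call:
play_rows --translation '[[0, 0, 0.001], [0, 0, 0.001], [0, 0, 0.001], [0, 0, 0.001], [0, 0, 0]]' --delta_rot '[[0, 0, 0], [0, 0, 0], [0, 0, 0], [0, 0, 0], [0, 0, 0]]' --grip '[-0.5, -0.5, -0.5, -0.5, -0.5]'

```text
clock: 41.45
tool_pos: [0.5285, -0.3105, 0.1148]
eef_rot: [0.069, 0.998, 0.001, 0.001]
contact_force: [0.2, 0.1, -1.1]
opening: 0.428
finger_force: 25.0
```

The block has slid past the dowel's taper without force. Lowering on.

Call:
play_rows --translation '[[0, 0, 0.0015], [0, 0, 0.0015], [0, 0, 0.0015], [0, 0, 0.0015], [0, 0, 0.0015], [0, 0, 0]]' --delta_rot '[[0, 0, 0], [0, 0, 0], [0, 0, 0], [0, 0, 0], [0, 0, 0], [0, 0, 0]]' --grip '[-0.5, -0.5, -0.5, -0.5, -0.5, -0.5]'

```text
clock: 42.2
tool_pos: [0.5285, -0.3105, 0.1072]
eef_rot: [0.069, 0.998, 0.001, 0.001]
contact_force: [0.8, 0.4, -1.2]
opening: 0.429
finger_force: 25.0
```

Call:
play_rows --translation '[[0, 0, 0.0015], [0, 0, 0.0015], [0, 0, 0.0015], [0, 0, 0.0015], [0, 0, 0.0015], [0, 0, 0.001], [0, 0, 0.001], [0, 0, 0.001], [0, 0, 0]]' --delta_rot '[[0, 0, 0], [0, 0, 0], [0, 0, 0], [0, 0, 0], [0, 0, 0], [0, 0, 0], [0, 0, 0], [0, 0, 0], [0, 0, 0]]' --grip '[-0.5, -0.5, -0.5, -0.5, -0.5, -0.5, -0.5, -0.5, -0.5]'

```text
clock: 43.32
tool_pos: [0.5286, -0.3105, 0.0968]
eef_rot: [0.069, 0.998, 0.001, 0.001]
contact_force: [0.2, -0.8, -1.2]
opening: 0.425
finger_force: 25.0
```

Call:
play_rows --translation '[[0, 0, 0.0005], [0, 0, 0.0005], [0, 0, 0.0005], [0, 0, 0]]' --delta_rot '[[0, 0, 0], [0, 0, 0], [0, 0, 0], [0, 0, 0]]' --grip '[-0.5, -0.5, -0.5, -0.5]'

```text
clock: 43.82
tool_pos: [0.5287, -0.3105, 0.0955]
eef_rot: [0.069, 0.998, 0.001, 0.001]
contact_force: [-0.8, 0.8, -0.3]
opening: 0.424
finger_force: 25.0
```

Call:
play_rows --translation '[[0, 0, 0.0005], [0, 0, 0]]' --delta_rot '[[0, 0, 0], [0, 0, 0]]' --grip '[-0.5, -0.5]'

```text
clock: 44.08
tool_pos: [0.5286, -0.3105, 0.0954]
eef_rot: [0.069, 0.998, 0.001, 0.001]
contact_force: [-1.4, 0.0, 5.2]
opening: 0.43
finger_force: 25.0
```

It's down on the board with a light contact of about 6 N. Open and lift away.

Call:
play_rows --translation '[[0, 0, 0], [0, 0, 0], [0, 0, 0], [0, 0, -0.01], [0, 0, -0.03], [0, 0, -0.04], [0, 0, -0.04], [0, 0, -0.04], [0, 0, 0]]' --delta_rot '[[0, 0, 0], [0, 0, 0], [0, 0, 0], [0, 0, 0], [0, 0, 0], [0, 0, 0], [0, 0, 0], [0, 0, 0], [0, 0, 0]]' --grip '[0, 0.15, 0.25, 0.25, 0.25, 0.25, 0.25, 0.25, 0.25]'

```text
clock: 45.2
tool_pos: [0.5299, -0.3114, 0.2588]
eef_rot: [0.069, 0.998, -0.0, 0.005]
contact_force: [0.4, -0.1, -1.2]
opening: 0.624
finger_force: 0.0
```

Run:
```python
from h import *
goto(.53,-.31,.2); a=r.snapshot("scene"); w=r.snapshot("wrist"); k=cal("wrist")
print(hole(w,k,[.5288,-.312,.064],.064,12,.5))
cv2.imwrite("pics/end.png",np.hstack([cv2.resize(a[40:360,130:450],(400,400)),cv2.resize(w,(400,400))]))
```

```text
at [ 0.5299 -0.3114  0.2588] zdir [ 9.8e-03 -8.0e-04 -1.0e+00] yaw 82.08 F [ 0.38 -0.05 -1.18] M [ 0.02  0.06 -0.01] tool delta mm [ 0.64  1.35 58.79] tip z 0.1521 t 45.2
[ 526.77 -310.68   12.3    12.9 ]
```

View pics/end.png

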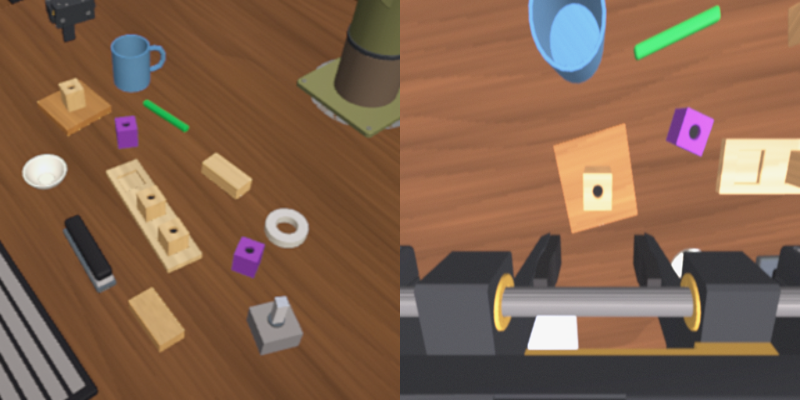

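The left half shows the gauge upright in its stand (277,318), two blocks in their pockets (151,203) and (174,238), and the third flat on the board over the dowel (72,95). The right half shows it level on the board at (598,190), nothing else moved. Handing in.

```bash
python3 -c "
from plant import r
print(r.finish_job())"
```

```text
the job is handed in; nothing more can be done
None
```

The left and middle blocks refused the gauge and stay in their pockets; the right block took it and now sits on the board over the dowel, the gauge is back home in its stand, and the job was handed in at about 45 s with no verdict returned.

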